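Hang the vacuum former's sheet frame on the middle rung

ROBOT

A 6-joint arm with a two-finger parallel gripper is mounted at the origin on the work surface. World frame = base frame: x ahead of the robot, y to its left, z up, the work surface at z = 0. Lengths are in m, angles in degrees, forces in N, time in s.
With the tool pointing down it reaches from about 0.35 to 0.925 m from the base axis. Payload 6.4 kg.
Tool frame: the origin (TCP) lies midway between the tips of the shut fingers; the grasp point (between the pads) lies manip.grasp_offset behind it (manip.grasp_offset is the distance from the TCP to the grasp point, in m); z points along the fingers, y is the line along which they close (so a half turn about z gives the same grasp; the last joint's range is limited). The gripper opens to 94 mm and grips with 3 to 60 N. Pads are 16 mm wide; open, the fingers measure 119 mm over their backs; the gripper's body (75 mm by 177 mm) begins 78 mm behind the grasp point.
Start: joints at [-77.412, 14.043, 89.255, -0, 76.702, -9.975], TCP at [0.249, -0.6, 0.171] pointing down, gripper open.
Joint ranges: [-179.41, 179.41], [-58.25, 129.5], [7.25, 145.43], [-54.29, 234.29], [11.92, 165.04], [-157.13, 157.13]. Speed limits (degrees/s): [147.25, 147.25, 180, 180, 180, 180].

INTERFACE

Orientations are given as [roll, pitch, yaw] about the fixed x, y, z axes, in that order (R = Rz(yaw) Ry(pitch) Rx(roll)).
In Python, from bench import sensors, viewer, workorder, manip gives the robot as it stands.
- The arm moves only by the tool carry_out, never from a script. Its arguments are lists of equal length, an entry for each row: "slide": the shift along the tool's x, y, z normalised to -1 to 1, where 1 is 0.05 m, a list of three; "dr": the turn, a rotation vector about the tool's x, y, z normalised to -1 to 1, where 1 is 0.1 rad, a list of three; "grip": the gripper command: -1 is fully open, 1 is shut, values between are in proportion. A call has 1 to 20 rows; each row shifts and turns the commanded pose from where the row before left it, along the tool's axes as they then stand; what a row does not reach is not made up. A row lasts 1/10 s, in which the tool goes at most 50 mm and 8.59 degrees, less where a joint would pass 70% of its speed; a pose out of reach is approached as far as the arm can. A call with a number of a shift or a turn outside -1 to 1 is refused whole. A call with a gripper value outside its range is refused whole. The fingers move at their own pace and stop on an object; "force" is the grip in N (left out, the last holds). Time passes only in rows, so rows that do not move let the fingers close. It gives the time, the measured TCP pose, the force, the opening and the grip force at its end, in the units of the state.
- sensors.get_obs(): the state, without advancing time (a new reading comes with each control period).
- viewer.capture(name): name is "side" or "top" or "wrist"; returns a dict with "frame" (384x512x3 uint8, red, green, blue), "fx", "fy", "cx", "cy" (pixels), "R" (3x3) and "t" (3): a world point X has camera coordinates R X + t. Camera axes: x right, y down, z forward; pixel columns grow to the right and rows downward; lengths in m; the calibration is good to about 2 mm. A picture is of the moment at which its call begins. There is no depth.
- workorder.hand_in(): hands the job in; it is judged then, once.
The state is a dict: "clock": time; "q": joint angles; "joint_velocities": joint speeds; "tau": joint torques, N m; "tool_pos": TCP position; "ee_rot": TCP orientation; "ft_force": force on the tool from outside, world axes, zero at the start; "torque": the same for the moment, N m; "gripper_width": finger opening in m; "gripper_force": force on a finger pad.
Only numpy, scipy, OpenCV 4.12 (cv2) and the standard library are available. Lean on these libraries where they do the work, as an engineer would, in place of code of your own. Each camera call takes 0.05 s, during which the arm holds its last target. There are 200 camera calls.

TASK

Get the vacuum former ready for heating: lift its sheet frame by the black front handle until the red gravity pawl has cleared the middle of the three rungs, then let it down gently until the middle rung has taken its weight, and only then let go, so that it hangs there by the pawl. Do not drop the frame or force it down onto the rung, and leave the other things on the bench alone.

Things in the scene. Friction and masses are not known exactly. Their poses are not given: they have to be found in the camera images.
- former: White bench vacuum former, bolted down. Origin at bench level; x runs from its front (handle side) to its rear, y to its left, z up. Housing spans x -100..160, y -115..115 mm, top 95 mm above the bench; two 12 mm steel posts at x 90, y +-70, up to 337 mm. A round white heater head, 144 mm across, 272 to 326 mm above the bench, is parked at x 170, y 175 mm: pass in front of it or above.
- handle_grip (a point): Grip point of the black front handle: centre of a level bar 22 mm wide (former's y), 20 mm high, along the former's x from 30 mm in front of this point to 38 mm behind it. Fully down it is at former x -125, y 0, 111 mm above the bench; space below, beside and above it is free. It moves straight up with the frame. Axes parallel to the former's.
- carriage (a joint): Height of the sheet frame (m): 0 fully down (as at the start), growing upward, end stop at 0.140. It slides on the posts with about 1.2 N of friction plus 4 N s/m of drag; the moving section weighs 0.4 to 0.6 kg and falls back if let go where the pawl has no rung.
- sheet_frame: Sheet frame, 150 mm square, clear blank clamped in it; origin at its centre, axes as the former's. A red gravity pawl behind it rides with it. Going up, each rung folds the pawl away (hardly felt); past the rung its tail weight swings it out in under 0.5 s; coming down it catches on the first rung below and takes the weight. It clears a rung 18 mm above the height at which it then hangs on it.
- rack: Rung rack: upright aluminium ladder 184 mm tall, 50 mm wide, fixed at the rear of the housing, with three 8 mm steel rungs 40 mm apart. Origin at its foot on the housing's top; rungs 55, 95 and 135 mm above it; axes as the former's. Once past a rung the pawl cannot go back down below it.
- middle_rung (a point): Centre of the middle rung. With the pawl bracket in its nominal setting the frame hangs on the three rungs at carriage heights 0.030, 0.070 and 0.110; but the bracket is set by hand in slotted holes and its setting is not measured, so all three true hanging heights are up to 14 mm higher or lower and must be felt.
- stone_model_mid (a point): Bystander: plaster dental model on the bench, 62 x 66 mm, 34 mm high; point at its centre.
- jar_mid (a point): Bystander: white jar with a blue cap, 54 mm across, 75 mm high; point at its centre.
- blank_box_mid (a point): Bystander: open cardboard box 100 x 100 x 35 mm; point at its centre.

How it is judged:
By the outcome, as a careful person would: the job done as asked, in the order asked, and still so for the second after the job is handed in, with the robot touching nothing.
It also fails if it takes over 51 s, if anything falls off the work surface, if the arm or the gripper's body presses on something with over 40 N, if the wrist force passes 120 N, or if a joint passes its speed limit or range.

## Working session

There is one attempt and no reset: what is moved stays moved. The work goes in short steps, Python scripts to look and compute and a tool call to move; the robot and the scene stay as the last step left them, time stands still between calls to the robot, and variables do not carry over. Pictures are saved under pics/ and viewed, at most 10 in all, crops included, and the job is handed in when it is done.

Besides the shell and the picture viewer there is one more tool, called after "Request:" as name(argument=value, ...) on one line, values as JSON. carry_out: Moves the arm, as the interface text tells. Scaled input: -1 to 1 covers 0.05 m each way for a shift and 0.1 rad each way for a turn. Its arguments: {"type":"object","properties":{"slide":{"type":"array","items":{"type":"array","items":{"type":"number"}}},"dr":{"type":"array","items":{"type":"array","items":{"type":"number"}}},"grip":{"type":"array","items":{"type":"number"}},"force":{"type":"number"}},"required":["slide","dr","grip"]}

```bash
mkdir -p pics; python3 - <<'E'
from bench import sensors, viewer, manip
import cv2,numpy as np,pickle
d={}
for n in("side","top"):
    c=viewer.capture(n);d[n]=c;cv2.imwrite(f"pics/{n}.png",c["frame"][:,:,::-1]);print(n,c["fx"],c["cx"],c["cy"],np.round(c["R"],3).tolist(),np.round(c["t"],3))
pickle.dump(d,open("c.pkl","wb"))
print(sensors.get_obs(),manip.grasp_offset)
E
```

```text
side 394.4659954702505 259.35457374753395 186.2971512266687 [[0.98, -0.201, -0.012], [-0.158, -0.731, -0.664], [0.125, 0.652, -0.747]] [-0.584  0.192  0.79 ]
top 444.36023333951067 252.7792309322071 195.8518781962871 [[0.023, -0.999, 0.037], [-0.985, -0.029, -0.17], [0.171, -0.032, -0.985]] [-0.023  0.627  0.998]
{'clock': 0.1, 'q': array([-7.74111165e+01,  1.40801425e+01,  8.93152972e+01, -1.07916737e-03,
        7.67017436e+01, -9.97531324e+00]), 'joint_velocities': array([ 0.07575812, -0.06717287, -0.11082021,  0.06724344,  0.06650586,
       -0.07394823]), 'tau': array([ 7.51160351e-04, -4.16911125e+01, -3.15527129e+01,  6.86183525e-02,
        3.09220701e-02, -5.41192469e-05]), 'tool_pos': array([ 0.24928702, -0.59966675,  0.16967999]), 'ee_rot': array([-1.79904104e+02, -1.58005126e-02,  2.25644326e+01]), 'ft_force': array([ 0.34402985, -0.04288736,  0.23825336]), 'torque': array([ 0.00490131,  0.04629517, -0.05224965]), 'gripper_force': 0.0, 'gripper_width': 0.09400549711369686} 0.0188
```

View pics/side.png

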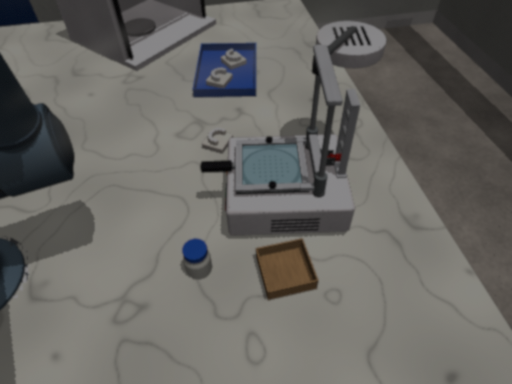

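View pics/top.png

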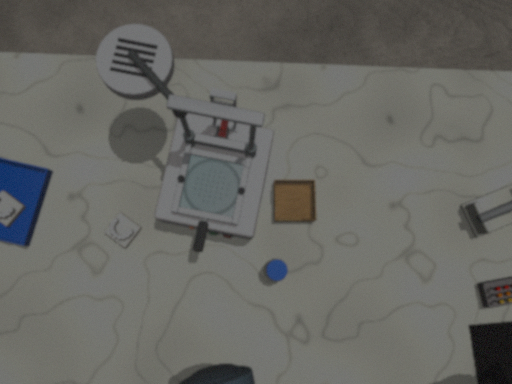

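The side view shows the handle at about (203–232, 166). In the top view it runs from (198,250) to (205,222), and the former is yawed slightly. I'll enlarge both.

```bash
python3 - <<'E'
import cv2,pickle,numpy as np
d=pickle.load(open("c.pkl","rb"))
a=d["top"]["frame"][85:260,150:280,::-1];b=d["side"]["frame"][125:245,195:360,::-1]
a=cv2.resize(a,None,fx=3.4,fy=3.4,interpolation=2);b=cv2.resize(b,None,fx=4,fy=4,interpolation=2)
a=cv2.convertScaleAbs(a,alpha=1.6);b=cv2.convertScaleAbs(b,alpha=1.6)
cv2.imwrite("pics/a.png",a);cv2.imwrite("pics/b.png",b)
E
```

```text
(no output)
```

View pics/a.png

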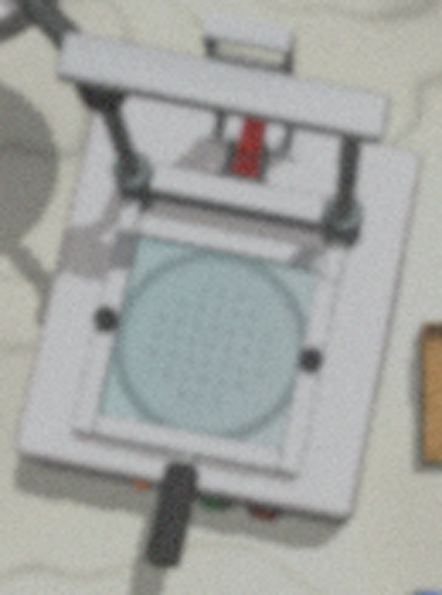

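View pics/b.png

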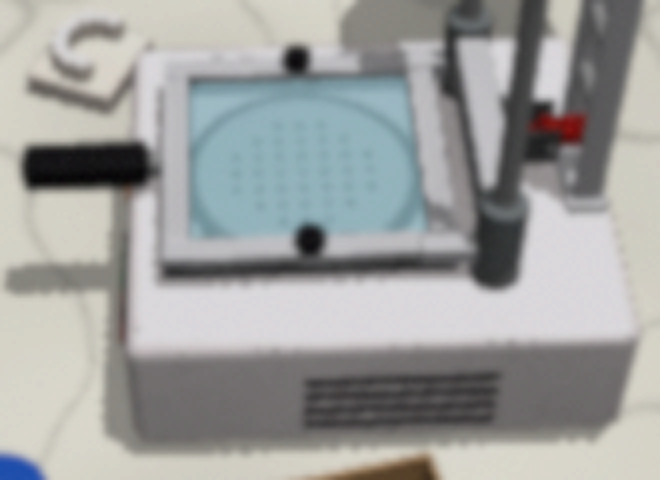

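```bash
cat >h.py <<'E'
import numpy as np
def proj(c,P):
    p=np.asarray(P)@np.array(c["R"]).T+c["t"]
    return np.c_[c["fx"]*p[:,0]/p[:,2]+c["cx"],c["fy"]*p[:,1]/p[:,2]+c["cy"]]
def w(p,P):
    P=np.array(P)/1000.;c,s=np.cos(p[2]),np.sin(p[2])
    return np.c_[p[0]+c*P[:,0]-s*P[:,1],p[1]+s*P[:,0]+c*P[:,1],P[:,2]]
E
python3 - <<'E'
from h import *;import pickle
from scipy.optimize import least_squares
d=pickle.load(open("c.pkl","rb"))
T=np.array([(22,452),(347,517),(417,155),(163,557),(182,470)])/3.4+[150,85]
TP=[(-100,115,95),(-100,-115,95),(160,-115,95),(-155,0,118),(-87,0,121)]
S=np.array([(130,352),(635,345),(143,55),(27,167),(148,163)])/4+[195,125]
SP=[(-100,-115,95),(160,-115,95),(-100,115,95),(-155,0,111),(-87,0,111)]
f=lambda p:np.r_[proj(d["top"],w(p,TP))-T,proj(d["side"],w(p,SP))-S].ravel()
r=least_squares(f,[.6,0,0],loss="soft_l1");p=r.x
print(p,np.degrees(p[2]));print(f(p).reshape(-1,2).round(1).tolist())
print("grip",w(p,[(-125,0,111)]))
np.save("p.npy",p)
E
```

```text
[ 0.64522224  0.08463026 -0.1821114 ] -10.434214602057859
[[-3.1, -1.6], [1.9, 0.5], [3.8, -1.9], [-0.7, 1.9], [0.6, -3.3], [-2.7, 0.4], [2.6, -0.9], [-2.2, -2.6], [-1.2, -0.1], [0.4, 0.2]]
grip [[0.5222893  0.10726857 0.111     ]]
```

Handle estimated at (0.522, 0.107, 0.111), with yaw −10.4°. I'll turn and rise first, then cross over.

Request:
carry_out(slide=[[0,0,-0.15],[0,0,-0.15],[0,0,-0.15],[0,0,-0.15],[0,0,-0.15],[0,0,-0.15],[0,0,0]], dr=[[0,0,0.96],[0,0,0.96],[0,0,0.96],[0,0,0.96],[0,0,0.96],[0,0,0.96],[0,0,0]], grip=[-1,-1,-1,-1,-1,-1,-1])

```text
clock: 0.8
tool_pos: [0.2495, -0.6007, 0.2164]
ee_rot: [179.9, -0.0, -10.4]
ft_force: [-0.5, 0.4, -1.0]
gripper_width: 0.0938
gripper_force: 0.0
```

Request:
carry_out(slide=[[0.14,-0.4,0],[0.14,-0.75,0],[0.14,-0.77,0],[0.14,-0.77,0],[0.14,-0.77,0],[0.14,-0.77,0],[0.14,-0.77,0],[0.14,-0.77,0],[0.14,-0.77,0],[0.14,-0.77,0],[0.14,-0.77,0],[0.14,-0.77,0],[0.14,-0.77,0],[0.14,-0.77,0],[0.14,-0.77,0],[0.14,-0.77,0],[0.14,-0.77,0],[0.14,-0.77,0],[0.14,-0.77,0],[0.14,-0.4,0]], dr=[[0,0,0],[0,0,0],[0,0,0],[0,0,0],[0,0,0],[0,0,0],[0,0,0],[0,0,0],[0,0,0],[0,0,0],[0,0,0],[0,0,0],[0,0,0],[0,0,0],[0,0,0],[0,0,0],[0,0,0],[0,0,0],[0,0,0],[0,0,0]], grip=[-1,-1,-1,-1,-1,-1,-1,-1,-1,-1,-1,-1,-1,-1,-1,-1,-1,-1,-1,-1])

```text
clock: 2.8
tool_pos: [0.5196, 0.0969, 0.2149]
ee_rot: [-180.0, 0.1, -10.2]
ft_force: [0.1, 0.1, -0.5]
gripper_width: 0.0938
gripper_force: 0.0
```

```bash
python3 - <<'E'
from bench import sensors, viewer
from h import *
import cv2
c=viewer.capture("wrist");im=c["frame"][:,:,::-1].copy()
o=sensors.get_obs();print(o["clock"],o["tool_pos"],o["ee_rot"],o["q"],o["ft_force"])
p=np.load("p.npy")
q=proj(c,w(p,[(-155,0,121),(-87,0,121),(-125,0,121),(-100,115,95),(-100,-115,95)]));print(q.round(0).tolist())
print(proj(c,[o["tool_pos"]]))
cv2.imwrite("pics/w1.png",cv2.convertScaleAbs(im,alpha=1.6))
E
```

```text
2.85 [0.52043775 0.09806883 0.21482178] [-1.79917838e+02  4.64176763e-02 -1.00990446e+01] [-1.65779557e+00 -4.30914101e+00  1.04151685e+02  8.93927632e-02
  8.01913218e+01  9.84260275e+01] [-1.81044174  1.32264283  0.03578874]
[[243.0, 204.0], [243.0, 149.0], [243.0, 181.0], [153.0, 156.0], [334.0, 157.0]]
[[249.94390432 209.18225564]]
```

View pics/w1.png

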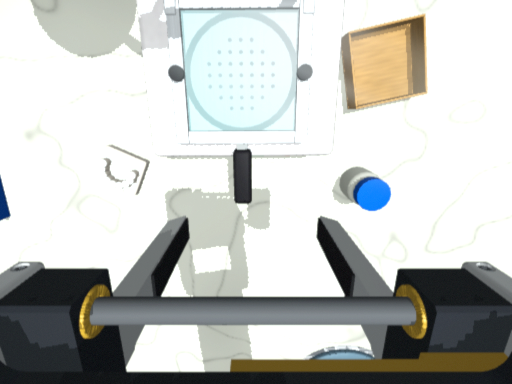

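The wrist view shows the handle at (243, 150–203), right where the model predicts. The jar at (370,190) is well clear. Descending now.

Request:
carry_out(slide=[[0,-0.09,0.3],[0,-0.09,0.4],[0,0,0.5],[0,0,0.5],[0,0,0.4],[0,0,0.3],[0,0,0.06],[0,0,0],[0,0,0]], dr=[[0,0,0.05],[0,0,0],[0,0,0],[0,0,0],[0,0,0],[0,0,0],[0,0,0],[0,0,0],[0,0,0]], grip=[-1,-1,-1,-1,-1,-1,-1,-1,-1])

```text
clock: 3.75
tool_pos: [0.5222, 0.1029, 0.0937]
ee_rot: [-180.0, -0.1, -10.7]
ft_force: [0.0, 0.5, 0.3]
gripper_width: 0.094
gripper_force: 0.0
```

```bash
python3 - <<'E'
from bench import sensors, viewer
from h import *
import cv2
o=sensors.get_obs();print(o["tool_pos"],o["ee_rot"],o["ft_force"])
c=viewer.capture("wrist")
p=np.load("p.npy");print(proj(c,w(p,[(-155,0,121),(-87,0,121)])).round(0).tolist(),proj(c,[o["tool_pos"]+[0,0,.019]]))
cv2.imwrite("pics/w2.png",cv2.convertScaleAbs(c["frame"][:,:,::-1],alpha=1.6))
E
```

```text
[0.52216124 0.1028571  0.09365161] [-1.79985427e+02 -1.03987304e-01 -1.07344740e+01] [0.01041332 0.53492659 0.28028392]
[[246.0, 258.0], [245.0, 175.0]] [[251.36898014 218.5882882 ]]
```

View pics/w2.png

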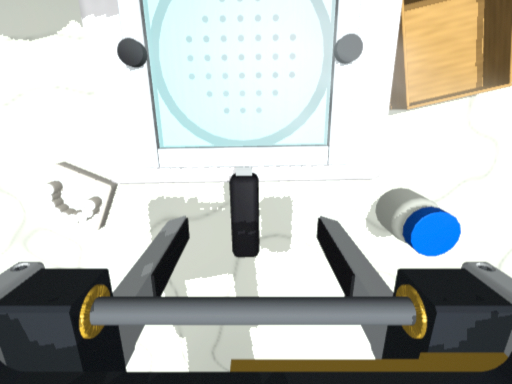

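The handle centre is at column 245 and the finger centre at 251, so I'll shift about 5 mm and close gently.

Request:
carry_out(slide=[[0,-0.1,0.03],[0,0,0],[0,0,0],[0,0,0],[0,0,0],[0,0,0],[0,0,0],[0,0,0],[0,0,0],[0,0,0],[0,0,0],[0,0,0]], dr=[[0,0,0],[0,0,0],[0,0,0],[0,0,0],[0,0,0],[0,0,0],[0,0,0],[0,0,0],[0,0,0],[0,0,0],[0,0,0],[0,0,0]], grip=[-1,-1,1,1,1,1,1,1,1,1,1,1], force=25)

```text
clock: 5.0
tool_pos: [0.5223, 0.108, 0.0912]
ee_rot: [-180.0, -0.0, -10.7]
ft_force: [0.5, 0.5, 0.3]
gripper_width: 0.0174
gripper_force: 0.0
```

The opening is 17 mm with no grip force, which is narrower than the bar. I'll check before going on.

```bash
python3 - <<'E'
from bench import sensors, viewer
import cv2,numpy as np
c=viewer.capture("wrist");s=viewer.capture("side")
o=sensors.get_obs();print(o["gripper_width"],o["gripper_force"],o["tool_pos"],o["ft_force"])
a=c["frame"][100:300,150:350];b=s["frame"][100:220,150:350]
b=cv2.resize(b,(400,240));a=cv2.resize(a,(400,400))
cv2.imwrite("pics/w3.png",cv2.convertScaleAbs(np.hstack([a,np.vstack([b,np.zeros((160,400,3),np.uint8)])])[:,:,::-1],alpha=1.6))
E
```

```text
0.009736658294668242 0.0 [0.52227977 0.10802705 0.09114475] [-0.56009089  0.88510504 -0.36524176]
```

View pics/w3.png

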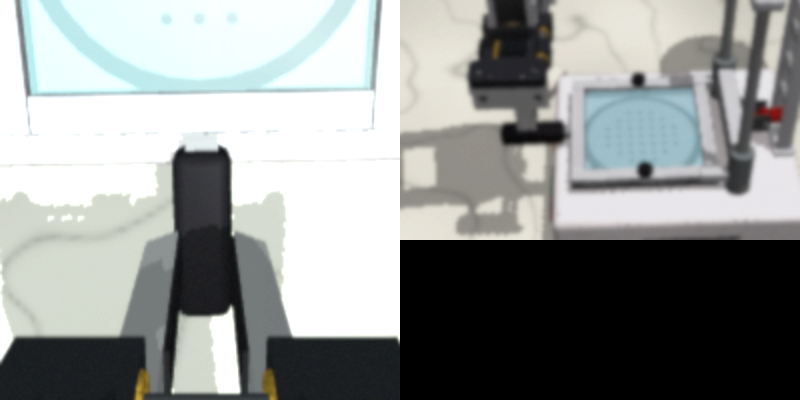

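Request:
carry_out(slide=[[0,0,0],[0,0,0],[0,0,0]], dr=[[0,0,0],[0,0,0],[0,0,0]], grip=[1,1,1])

```text
clock: 5.4
tool_pos: [0.5223, 0.108, 0.0911]
ee_rot: [180.0, 0.0, -10.7]
ft_force: [0.2, -0.2, -0.4]
gripper_width: 0.0007
gripper_force: 0.0
```

```bash
python3 - <<'E'
from bench import sensors, viewer
import cv2,numpy as np
c=viewer.capture("wrist");s=viewer.capture("side")
o=sensors.get_obs();print(o["gripper_width"],o["gripper_force"],o["tool_pos"],o["ft_force"])
a=c["frame"][150:300,175:325];b=s["frame"][140:190,190:240]
b=cv2.resize(b,(400,400),interpolation=2);a=cv2.resize(a,(400,400))
cv2.imwrite("pics/w4.png",np.hstack([cv2.convertScaleAbs(a,alpha=1.6),cv2.convertScaleAbs(b,alpha=3)])[:,:,::-1])
E
```

```text
0.0006817097460548183 0.0 [0.52230842 0.10801774 0.09114328] [-0.45831769 -0.14374035 -0.54430822]
```

View pics/w4.png

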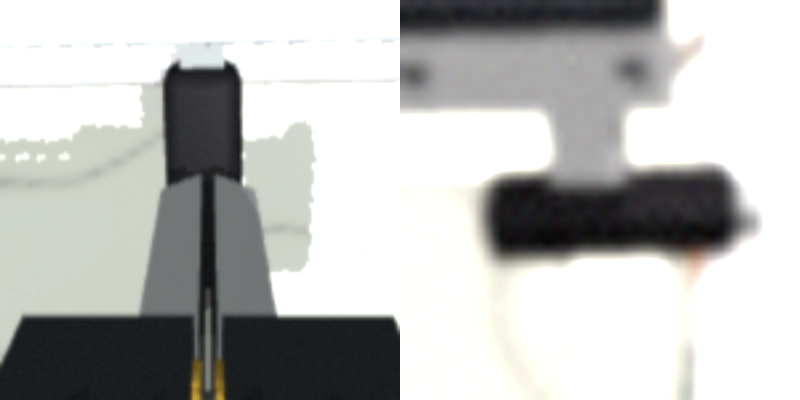

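The fingers have shut to 0.7 mm. The side view shows their tips ending at the handle's top edge, near px (214,163), so there's nothing in the grip. I'll check the projected TCP against that.

```bash
python3 - <<'E'
from bench import sensors
from h import *;import pickle
d=pickle.load(open("c.pkl","rb"));s=d["side"];p=np.load("p.npy")
t=sensors.get_obs()["tool_pos"]
for dz in(0,.02,.03,.04):print(dz,proj(s,[t+[0,0,dz]]).round(1))
print(proj(s,w(p,[(-155,0,121),(-155,0,101),(-155,11,121),(-155,-11,101),(-87,11,121),(-87,-11,101),(-125,11,121),(-125,-11,121),(-125,-11,101)])).round(1))
E
```

```text
0 [[215.4 172.5]]
0.02 [[214.5 166.1]]
0.03 [[214.1 162.8]]
0.04 [[213.6 159.4]]
[[199.9 163.4]
 [201.1 169.9]
 [200.3 159.7]
 [200.7 173.6]
 [232.2 159. ]
 [232.5 172.9]
 [214.4 159.4]
 [213.8 166.8]
 [214.7 173.3]]
```

The visible tips (row 163 in the side view, 216–218 in the wrist view whether open or shut) sit about 30 mm above the reported TCP, level with the handle's top. The fingers therefore closed just above the bar. I'll open, go 28 mm lower and close again.

Request:
carry_out(slide=[[0,0,0],[0,0,0],[0,0,0],[0,0,0],[0,0,0],[0,0,0],[0,0,0],[0,0,0],[0,0,0],[0,0,0],[0,0,0],[0,0,0],[0,0,0],[0,0,0.1],[0,0,0.1],[0,0,0.1],[0,0,0.1],[0,0,0.1],[0,0,0.06],[0,0,0]], dr=[[0,0,0],[0,0,0],[0,0,0],[0,0,0],[0,0,0],[0,0,0],[0,0,0],[0,0,0],[0,0,0],[0,0,0],[0,0,0],[0,0,0],[0,0,0],[0,0,0],[0,0,0],[0,0,0],[0,0,0],[0,0,0],[0,0,0],[0,0,0]], grip=[-1,-1,-1,-1,-1,-1,-1,-1,-1,-1,-1,-1,-1,-1,-1,-1,-1,-1,-1,-1])

```text
clock: 7.5
tool_pos: [0.5219, 0.108, 0.0625]
ee_rot: [180.0, 0.1, -10.7]
ft_force: [-0.2, -0.3, -0.2]
gripper_width: 0.0936
gripper_force: 0.0
```

Request:
carry_out(slide=[[0,0,0],[0,0,0],[0,0,0],[0,0,0],[0,0,0],[0,0,0],[0,0,0],[0,0,0],[0,0,0],[0,0,0],[0,0,0],[0,0,0],[0,0,0]], dr=[[0,0,0],[0,0,0],[0,0,0],[0,0,0],[0,0,0],[0,0,0],[0,0,0],[0,0,0],[0,0,0],[0,0,0],[0,0,0],[0,0,0],[0,0,0]], grip=[1,1,1,1,1,1,1,1,1,1,1,1,1], force=25)

```text
clock: 8.8
tool_pos: [0.5225, 0.1091, 0.0631]
ee_rot: [-179.9, -0.0, -10.7]
ft_force: [2.0, 3.8, -1.2]
gripper_width: 0.0224
gripper_force: 25.0
```

Gripped, with a 22.4 mm opening and 25 N. The middle rung is surely cleared at 0.102 and the top rung not before 0.114, so I'll lift to about 0.107.

Request:
carry_out(slide=[[0,-0.02,-0.04],[0,0,-0.08],[0,0,-0.1],[0,0,-0.1],[0,0,-0.1],[0,0,-0.1],[0,0,-0.1],[0,0,-0.1],[0,0,-0.1],[0,0,-0.1],[0,0,-0.1],[0,0,-0.1],[0,0,-0.1],[0,0,-0.1],[0,0,-0.1],[0,0,-0.1],[0,0,-0.1],[0,0,-0.1],[0,0,-0.08],[0,0,0]], dr=[[0,0,0],[0,0,0],[0,0,0],[0,0,0],[0,0,0],[0,0,0],[0,0,0],[0,0,0],[0,0,0],[0,0,0],[0,0,0],[0,0,0],[0,0,0],[0,0,0],[0,0,0],[0,0,0],[0,0,0],[0,0,0],[0,0,0],[0,0,0]], grip=[1,1,1,1,1,1,1,1,1,1,1,1,1,1,1,1,1,1,1,1])

```text
clock: 10.8
tool_pos: [0.5225, 0.109, 0.1541]
ee_rot: [180.0, 0.0, -10.7]
ft_force: [1.1, 1.1, -2.1]
gripper_width: 0.0218
gripper_force: 25.0
```

```bash
python3 - <<'E'
from bench import sensors, viewer
from h import *
import cv2
s=viewer.capture("side");o=sensors.get_obs();p=np.load("p.npy")
print(o["tool_pos"],o["ft_force"],o["gripper_width"])
for h in(80,90,100):print(h,proj(s,w(p,[(-155,0,111+h),(-87,0,111+h)])).round(1).tolist())
im=cv2.resize(s["frame"][80:200,180:360],(800,533),interpolation=2)
cv2.imwrite("pics/s5.png",cv2.convertScaleAbs(im[:,:,::-1],alpha=2))
E
```

```text
[0.52247528 0.10901518 0.15404913] [-0.19954302  1.12150012 -0.84180852] 0.02226674466099494
80 [[195.5, 138.4], [229.8, 137.6]]
90 [[194.9, 134.6], [229.5, 133.8]]
100 [[194.2, 130.6], [229.1, 129.9]]
```

View pics/s5.png

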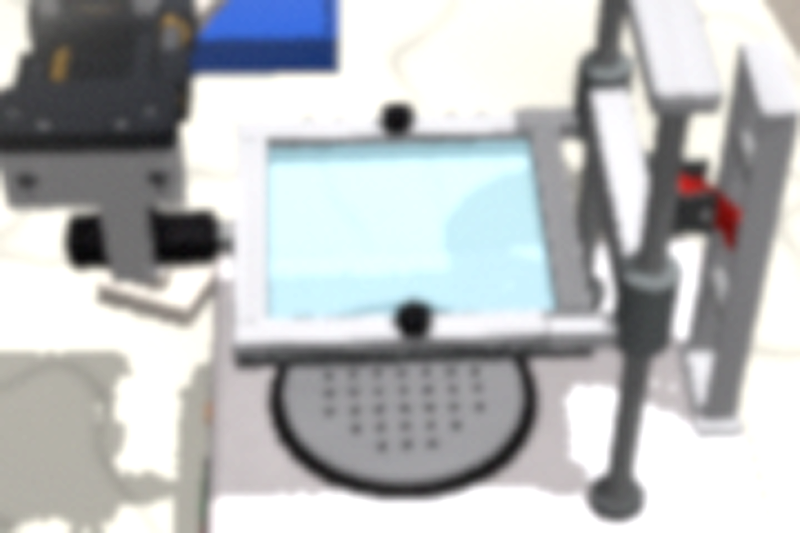

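The frame is up by about 91 mm (handle centre at side row 133.8), the grip is holding, and the red pawl is by the rack. I'll go up 15 mm more and pause so the pawl can swing out.

Request:
carry_out(slide=[[0,0,-0.08],[0,0,-0.08],[0,0,-0.08],[0,0,-0.06],[0,0,0],[0,0,0],[0,0,0],[0,0,0],[0,0,0],[0,0,0],[0,0,0],[0,0,0]], dr=[[0,0,0],[0,0,0],[0,0,0],[0,0,0],[0,0,0],[0,0,0],[0,0,0],[0,0,0],[0,0,0],[0,0,0],[0,0,0],[0,0,0]], grip=[1,1,1,1,1,1,1,1,1,1,1,1])

```text
clock: 12.05
tool_pos: [0.5225, 0.109, 0.1682]
ee_rot: [180.0, 0.0, -10.7]
ft_force: [2.4, 1.7, -4.8]
gripper_width: 0.0218
gripper_force: 25.0
```

Request:
carry_out(slide=[[0,0,0.04],[0,0,0.04],[0,0,0.04],[0,0,0.04],[0,0,0.04],[0,0,0.04],[0,0,0.04]], dr=[[0,0,0],[0,0,0],[0,0,0],[0,0,0],[0,0,0],[0,0,0],[0,0,0]], grip=[1,1,1,1,1,1,1])

```text
clock: 12.75
tool_pos: [0.5225, 0.109, 0.154]
ee_rot: [180.0, 0.0, -10.7]
ft_force: [1.1, 2.2, -5.0]
gripper_width: 0.0218
gripper_force: 25.0
```

Carriage is at about 0.091. I'll go down in small steps and watch the vertical force.

Request:
carry_out(slide=[[0,0,0.03],[0,0,0.03],[0,0,0.03],[0,0,0.03],[0,0,0]], dr=[[0,0,0],[0,0,0],[0,0,0],[0,0,0],[0,0,0]], grip=[1,1,1,1,1])

```text
clock: 13.25
tool_pos: [0.5224, 0.109, 0.1478]
ee_rot: [-180.0, 0.0, -10.7]
ft_force: [3.1, 1.3, -6.9]
gripper_width: 0.0222
gripper_force: 25.0
```

Request:
carry_out(slide=[[0,0,0.02],[0,0,0.02],[0,0,0.02],[0,0,0]], dr=[[0,0,0],[0,0,0],[0,0,0],[0,0,0]], grip=[1,1,1,1])

```text
clock: 13.65
tool_pos: [0.5225, 0.109, 0.145]
ee_rot: [-180.0, 0.0, -10.7]
ft_force: [2.7, 2.3, -6.1]
gripper_width: 0.0218
gripper_force: 25.0
```

Request:
carry_out(slide=[[0,0,0.02],[0,0,0.02],[0,0,0.02],[0,0,0]], dr=[[0,0,0],[0,0,0],[0,0,0],[0,0,0]], grip=[1,1,1,1])

```text
clock: 14.05
tool_pos: [0.5225, 0.109, 0.1419]
ee_rot: [-180.0, 0.0, -10.7]
ft_force: [2.1, 1.3, -6.1]
gripper_width: 0.0216
gripper_force: 25.0
```

Request:
carry_out(slide=[[0,0,0.02],[0,0,0.02],[0,0,0.02],[0,0,0]], dr=[[0,0,0],[0,0,0],[0,0,0],[0,0,0]], grip=[1,1,1,1])

```text
clock: 14.45
tool_pos: [0.5225, 0.109, 0.1389]
ee_rot: [-180.0, 0.0, -10.7]
ft_force: [1.9, 1.0, -5.3]
gripper_width: 0.0221
gripper_force: 25.0
```

Request:
carry_out(slide=[[0,0,0.02],[0,0,0.02],[0,0,0.02],[0,0,0]], dr=[[0,0,0],[0,0,0],[0,0,0],[0,0,0]], grip=[1,1,1,1])

```text
clock: 14.85
tool_pos: [0.5225, 0.109, 0.1359]
ee_rot: [180.0, 0.0, -10.7]
ft_force: [1.0, 2.0, -5.9]
gripper_width: 0.0219
gripper_force: 25.0
```

Request:
carry_out(slide=[[0,0,0.02],[0,0,0.02],[0,0,0.02],[0,0,0]], dr=[[0,0,0],[0,0,0],[0,0,0],[0,0,0]], grip=[1,1,1,1])

```text
clock: 15.25
tool_pos: [0.5225, 0.109, 0.1348]
ee_rot: [180.0, 0.0, -10.7]
ft_force: [-5.9, 1.3, 6.7]
gripper_width: 0.0217
gripper_force: 25.0
```

Contact at carriage ≈0.072: the vertical force flipped from −6 to +6.7 N, so the rung has the weight. I'll ease off the slight push.

Request:
carry_out(slide=[[0,0,-0.02],[0,0,0],[0,0,0]], dr=[[0,0,0],[0,0,0],[0,0,0]], grip=[1,1,1])

```text
clock: 15.55
tool_pos: [0.5225, 0.109, 0.135]
ee_rot: [180.0, 0.0, -10.7]
ft_force: [-5.6, 0.6, 5.0]
gripper_width: 0.0218
gripper_force: 25.0
```

Request:
carry_out(slide=[[0,0,-0.014],[0,0,0],[0,0,0]], dr=[[0,0,0],[0,0,0],[0,0,0]], grip=[1,1,1])

```text
clock: 15.85
tool_pos: [0.5225, 0.109, 0.135]
ee_rot: [180.0, 0.0, -10.7]
ft_force: [-4.3, 1.7, 4.5]
gripper_width: 0.0216
gripper_force: 25.0
```

Request:
carry_out(slide=[[0,0,-0.014],[0,0,0],[0,0,0]], dr=[[0,0,0],[0,0,0],[0,0,0]], grip=[1,1,1])

```text
clock: 16.15
tool_pos: [0.5225, 0.109, 0.1352]
ee_rot: [-180.0, 0.0, -10.7]
ft_force: [-1.8, 2.3, 0.1]
gripper_width: 0.0219
gripper_force: 25.0
```

```bash
python3 - <<'E'
from bench import sensors, viewer
from h import *
import cv2
p=np.load("p.npy");s=viewer.capture("side");o=sensors.get_obs()
print(o["tool_pos"],o["ft_force"])
im=cv2.resize(s["frame"][80:200,180:360],(800,533),interpolation=2)
cv2.imwrite("pics/s6.png",cv2.convertScaleAbs(im[:,:,::-1],alpha=2))
for h in(60,70,80):print(h,((proj(s,w(p,[(-155,0,111+h),(-87,0,111+h)]))-[180,80])*4.444).round(0).tolist())
E
```

```text
[0.52248124 0.10901444 0.13521714] [-1.47756199  1.77975597 -0.25396574]
60 [[75.0, 293.0], [224.0, 289.0]]
70 [[72.0, 276.0], [223.0, 273.0]]
80 [[69.0, 260.0], [221.0, 256.0]]
```

The vertical force is about 0 at carriage 0.072, so the rung carries the weight. Letting go and checking that the frame stays.

Request:
carry_out(slide=[[0,0,0],[0,0,0],[0,0,0],[0,0,0],[0,0,0],[0,0,0],[0,0,0],[0,0,0],[0,0,0],[0,0,0],[0,0,0],[0,0,0],[0,0,0]], dr=[[0,0,0],[0,0,0],[0,0,0],[0,0,0],[0,0,0],[0,0,0],[0,0,0],[0,0,0],[0,0,0],[0,0,0],[0,0,0],[0,0,0],[0,0,0]], grip=[-1,-1,-1,-1,-1,-1,-1,-1,-1,-1,-1,-1,-1])

```text
clock: 17.5
tool_pos: [0.5225, 0.109, 0.1356]
ee_rot: [-180.0, -0.0, -10.7]
ft_force: [0.1, 1.0, 1.0]
gripper_width: 0.0938
gripper_force: 0.0
```

Request:
carry_out(slide=[[0,0,-0.1],[0,0,-0.2],[0,0,-0.3],[0,0,-0.3],[0,0,-0.3],[0,0,-0.3],[0,0,-0.3],[0,0,-0.2],[0,0,-0.1],[0,0,0],[0,0,0]], dr=[[0,0,0],[0,0,0],[0,0,0],[0,0,0],[0,0,0],[0,0,0],[0,0,0],[0,0,0],[0,0,0],[0,0,0],[0,0,0]], grip=[-1,-1,-1,-1,-1,-1,-1,-1,-1,-1,-1])

```text
clock: 18.6
tool_pos: [0.5221, 0.109, 0.2399]
ee_rot: [180.0, 0.1, -10.7]
ft_force: [-0.2, -0.6, -0.2]
gripper_width: 0.0939
gripper_force: 0.0
```

```bash
python3 - <<'E'
from bench import sensors, viewer
from h import *
import cv2
p=np.load("p.npy");s=viewer.capture("side");o=sensors.get_obs()
print(o["tool_pos"],o["ft_force"],o["gripper_width"])
im=cv2.resize(s["frame"][80:200,180:360],(800,533),interpolation=2)
cv2.imwrite("pics/s7.png",cv2.convertScaleAbs(im[:,:,::-1],alpha=2))
E
```

```text
[0.52201886 0.10898243 0.23966757] [ 0.26065696  1.57902801 -0.32997257] 0.09429561768863197
```

View pics/s7.png

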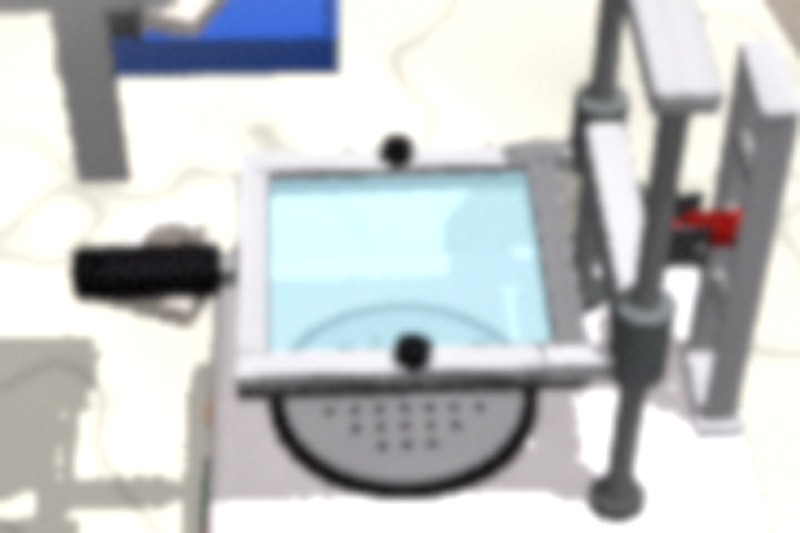

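The frame still hangs with its handle centre at crop row ~272 (predicted 276/273 for 70 mm). The pawl is level on the middle rung at (710,225), and the gripper is clear.

```bash
python3 -c "
from bench import workorder
print(workorder.hand_in())"
```

```text
the job is handed in; nothing more can be done
None
```

The sheet frame now hangs by the pawl on the middle rung at a carriage height of about 0.072 m, the gripper is clear of it, and I handed the job in at about 19 s. On touching the rung the arm pressed down on it with about 7 N; I eased that to about zero before letting go.

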